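Aim the work lamp at the valve spring

TASK

Aim the bench work lamp at the lone valve spring that stands on the open bench in front of it, beside a bucket tappet and a spark plug, ready for inspection: swivel the lamp round and tip its head down so that the centre of its beam falls on the middle of the spring, then let go. Leave the spring, that tappet and that plug where they are.

Things in the scene. Friction and masses are not known exactly. Their poses are not given: they have to be found in the camera images.
- lamp: The lamp's foot, a dark steel plate 110 x 110 x 14 mm bolted to the bench (it does not move) with a round boss on top. Origin at the centre of its underside; z up, the swivel axis. The tilt axis crosses the swivel axis 170 mm above the origin.
- swivel (a joint): Swivel of post, yoke and head about the upright axis of the foot, rad, range -1.6 to 1.6; at 0 the lamp shines along the foot's x axis, and it grows anticlockwise seen from above. A friction joint (about 0.15 N m) that stays where it is left.
- head (a joint): Tilt of the lamp head in the yoke, rad, range -0.4 to 1.2; 0 = beam level, positive = beam dips below level by that angle. A friction joint (about 0.22 N m) that stays where it is left.
- beam (a point): Point on the lamp head where tilt axis and swivel axis cross, 170 mm above the bench; it stays in place, its axes turn with the head. The beam's centre line leaves from here along its +x (out of the lens); y is the tilt axis, z points to the handle. The head is an aluminium flood lamp 140 mm wide (y), 90 mm high (z), from 22 mm behind to 23 mm in front of this point, with a white lens and cooling fins at its back; the yoke and its two side knobs reach 91 mm to either side.
- handle (a point): Middle of the round carrying bar over the lamp head, 80 mm from beam along the head's z. The bar runs parallel to the tilt axis, is 12 mm thick and free over 80 mm of length, with 35 mm of clear space between its centre and the head; its two uprights stand 52 mm either side of the middle. Axes as beam.
- spring_mid (a point): Middle of the dark coiled valve spring standing upright and loose on the open bench 0.15 to 0.3 m from the lamp (not the group of springs farther back beside the valves), 29 mm in diameter and 46 mm high; this point is on its axis, half-way up (23 mm above the bench).
- tappet: Bystander: loose steel bucket tappet, a plain cup 34 mm across and 26 mm high; origin at the centre of its underside.
- plug: Bystander: loose spark plug lying on the bench, 24 x 70 x 20 mm; origin at the centre of its underside.
Not all that is in view belongs to the job. Leave any turquoise look-alike of the part that bears spring_mid alone.

How it is judged:
By the outcome, as a careful person would: the job done as asked, in the order asked, and still so for the second after the job is handed in, with the robot touching nothing.
It also fails if it takes over 38 s, if anything falls off the work surface, if the arm or the gripper's body presses on something with over 40 N, if the wrist force passes 120 N, or if a joint passes its speed limit or range.

ROBOT

A 7-joint arm with a two-finger parallel gripper is mounted at the origin on a cart in front of the work surface, level with it; the furniture and walls round the work are solid. World frame = base frame: x ahead of the robot, y to its left, z up, the work surface at z = 0. Lengths are in m, angles in rad, forces in N, time in s.
With the tool pointing down it reaches from about 0.4 to 0.875 m from the base axis. Payload 19.3 kg.
Tool frame: the origin (TCP) lies on the centre line of the jaws, within the pads' length; the fingertips stand 14 mm ahead of it and the grasp point (between the pads) lies 5 mm behind it; x points along the fingers, y is the direction in which the jaws open and shut, and the axes are right-handed (so a half turn about x gives the same grasp; the last joint's range is limited). The gripper opens to 85 mm and grips with 20 to 120 N. Pads are 22 mm wide; open, the fingers measure 114 mm over their backs; the gripper's body (76 mm by 85 mm) begins 54 mm behind the grasp point. The pads swing forward as they close: fully open they stand 13 mm farther back than shut.
Start: joints at [-1.317, 0.521, -0.036, 1.599, 0.021, 1.021, -0.113], TCP at [0.199, 0.593, 0.245] pointing down, gripper open.
Joint ranges: [-2.91, 2.91], [-0.3, 2.13], [-1.5, 1.42], [0.17, 2.43], [-1.26, 4.41], [0.16, 1.93], [-2.52, 2.52]. Speed limits (rad/s): [1.89, 1.89, 2.39, 2.39, 3.01, 3.01, 3.01].

INTERFACE

Orientations are given as [roll, pitch, yaw] about the fixed x, y, z axes, in that order (R = Rz(yaw) Ry(pitch) Rx(roll)).
In Python, from workcell import monitor, optics, bot gives the robot as it stands.
- The arm moves only by the tool arm_command, never from a script. Its arguments are lists of equal length, an entry for each row: "delta_pos": the shift along the tool's x, y, z as a fraction of full scale, a list of three; "rotation": the turn, a rotation vector about the tool's x, y, z as a fraction of full scale, a list of three. In form: {"delta_pos": [[dx, dy, dz], ...], "rotation": [[wx, wy, wz], ...]}. A call has 1 to 10 rows; each row shifts and turns the pose as measured when the row begins, along the tool's axes as they then stand; what a row does not reach is not made up. Full scale, the value 1, is 30 mm for a shift and 6 degrees for a turn. A row lasts 1/10 s, in which the tool goes at most 50 mm and 8.59 degrees, less where a joint would pass 70% of its speed; a pose out of reach is approached as far as the arm can. A call with a number of a shift or a turn outside -1 to 1 is refused whole. A call with a gripper value outside its range is refused whole. "gripper" is the closure, from -1 (fully open) to 1 (shut), so that 0 is half open, set as the call begins (left out, the last holds). The fingers move at their own pace and stop on an object; "grip_force" is the grip in N (left out, the last holds). Time passes only in rows, so rows that do not move let the fingers close. It gives the time, the measured TCP pose, the force and the opening at its end, in the units of the state.
- monitor.observe(): the state, without advancing time (a new reading comes with each control period).
- optics.grab_frame(name): name is "scene" or "top" or "wrist"; returns the picture (420x560x3 uint8, red, green, blue); there is no depth.
- optics.camera_params(name): a dict with "fx", "fy", "cx", "cy" (pixels), "dist_coeffs" ([k1, k2, p1, p2, k3] as OpenCV has them; the pictures are not rectified), "origin" and "rotation" of the camera in the world. Camera axes: x right, y down, z forward; pixel columns grow to the right and rows downward; lengths in m; the calibration is good to about 2 mm. A picture is of the moment at which its call begins: read the wrist's pose just before it. camera_params takes no time and is no camera call; for the wrist camera it gives the pose at the moment of the call.
- bot.job_done(): hands the job in, once; it reports no verdict.
The state is a dict: "clock": time; "qpos": joint angles; "qd": joint speeds; "joint_efforts": joint torques, N m; "position": TCP position; "tool_rot": TCP orientation; "force": force on the tool from outside, world axes, zero at the start; "moment": the same for the moment, N m; "grip_width": finger opening in m.
Only numpy, scipy, OpenCV 4.12 (cv2) and the standard library are available. Lean on these libraries where they do the work, as an engineer would, in place of code of your own. Each camera call takes 0.05 s, during which the arm holds its last target. There are 200 camera calls.

## Working session

There is one attempt and no reset: what is moved stays moved. The work goes in short steps, Python scripts to look and compute and a tool call to move; the robot and the scene stay as the last step left them, time stands still between calls to the robot, and variables do not carry over. Pictures are saved under pics/ and viewed, about 8 in all and at most 12, crops included, and the job is handed in when it is done.

Besides the shell and the picture viewer there is one more tool, called after "Request:" by a JSON object that holds its "name" and its "arguments". arm_command: Moves the arm, as the interface text tells. Its arguments: {"type":"object","properties":{"delta_pos":{"type":"array","items":{"type":"array","items":{"type":"number"}}},"rotation":{"type":"array","items":{"type":"array","items":{"type":"number"}}},"gripper":{"type":"number"},"grip_force":{"type":"number"}},"required":["delta_pos","rotation"]}

```bash
mkdir -p pics
python3 - <<'E'
from workcell import monitor, optics, bot
import cv2
s=monitor.observe();print({k:s[k] for k in('clock','position','tool_rot','force','grip_width')})
for n in('scene','top'):
    cv2.imwrite(f'pics/{n}0.png',optics.grab_frame(n)[:,:,::-1]);print(n,optics.camera_params(n))
E
```

```text
{'clock': 0.0, 'position': array([0.19881489, 0.59220254, 0.2447379 ]), 'tool_rot': array([-1.47620579,  1.56968078, -1.80002914]), 'force': array([-0.26064793, -0.82795064, -0.35790185]), 'grip_width': 0.08559678796349704}
scene {'fx': 475.3598222029259, 'fy': 475.3598222029259, 'cx': 273.66866072483606, 'cy': 216.62796294868315, 'dist_coeffs': array([-0.03587978,  0.        ,  0.        ,  0.        ,  0.        ]), 'origin': array([ 0.08780398, -0.0739078 ,  0.73081137]), 'rotation': array([-2.32925997, -0.01865884, -0.72725915])}
top {'fx': 532.4366704903489, 'fy': 532.4366704903489, 'cx': 278.703571069813, 'cy': 204.00998822548735, 'dist_coeffs': array([-0.07465674,  0.        ,  0.        ,  0.        ,  0.        ]), 'origin': array([0.42273914, 0.39980184, 1.13711665]), 'rotation': array([-3.05857879,  0.00461236, -1.57106243])}
```

View pics/scene0.png

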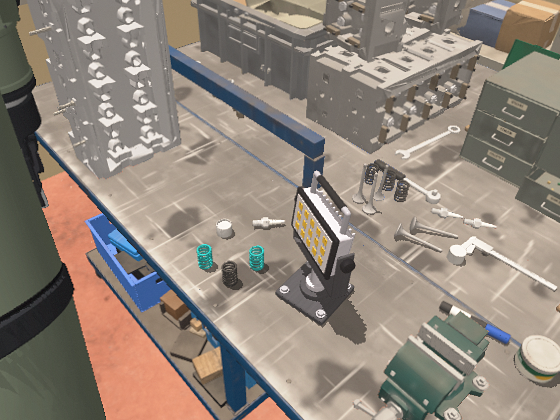

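View pics/top0.png

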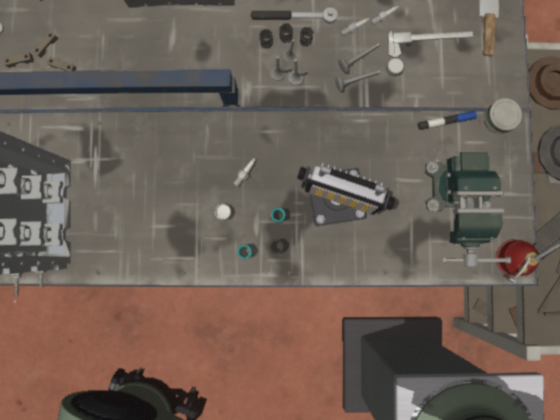

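The dark spring is at scene (230,273) / top (280,246). The turquoise look-alikes are at scene (205,256) and (257,258), and the dark springs by the valves are at scene (370–400,180). Only the first is dark and alone on the open bench in front of the lamp. I'll enlarge to confirm.

Run:
```python
import cv2
a=cv2.imread('pics/scene0.png')[165:325,180:370];cv2.imwrite('pics/sc.png',cv2.resize(a,None,fx=3.75,fy=3.75,interpolation=2))
a=cv2.imread('pics/top0.png')[150:270,220:400];cv2.imwrite('pics/tc.png',cv2.resize(a,None,fx=4,fy=4,interpolation=2))
```

```text
(no output)
```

View pics/sc.png

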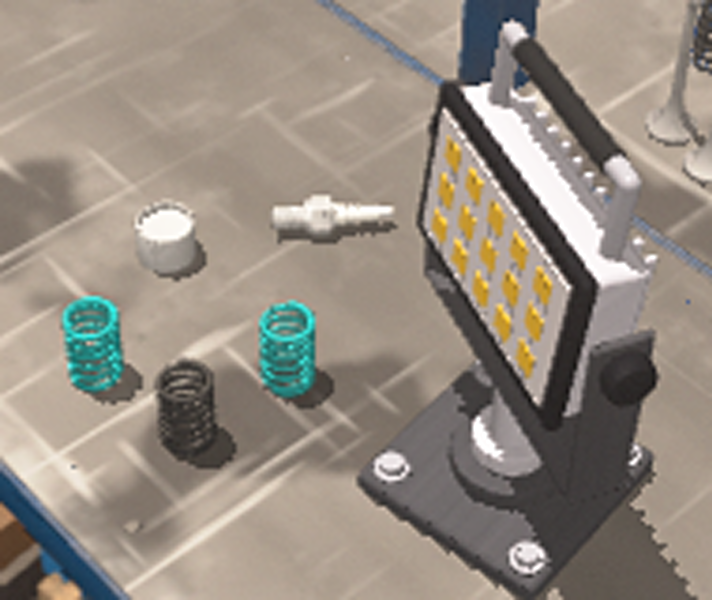

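View pics/tc.png

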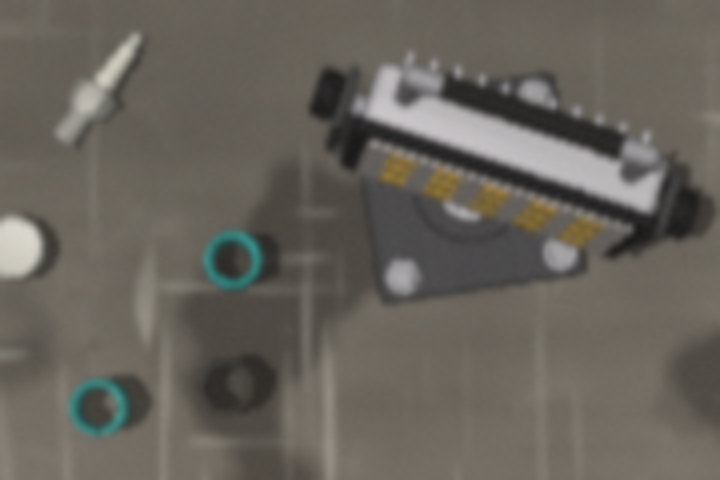

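The crop confirms the dark, uncoloured spring (crop 186,409 in scene; 234,384 in top). The lamp head is tipped slightly up. Next I triangulate.

```bash
cat > h.py <<'E'
import numpy as np, cv2
from scipy.spatial.transform import Rotation as R
from workcell import optics
P={n:optics.camera_params(n) for n in('scene','top')}
def ray(n,p,P=P):
    c=P[n];K=np.array([[c['fx'],0,c['cx']],[0,c['fy'],c['cy']],[0,0,1]])
    u=cv2.undistortPoints(np.array([[p]],float),K,c['dist_coeffs'])[0,0]
    r=R.from_euler('xyz',c['rotation']).as_matrix()
    return np.array(c['origin']),r@np.array([u[0],u[1],1])
def atz(n,p,z):
    o,d=ray(n,p);return o+d*(z-o[2])/d[2]
def tri(*a):
    A=0;b=0
    for n,p in a:
        o,d=ray(n,p);d=d/np.linalg.norm(d);M=np.eye(3)-np.outer(d,d);A=A+M;b=b+M@o
    x=np.linalg.solve(A,b);return x
s=lambda x,y:('scene',(180+x/3.75,165+y/3.75))
t=lambda x,y:('top',(220+x/4,150+y/4))
E
python3 - <<'E'
from h import *
np.set_printoptions(precision=4,suppress=True)
print('spring scene mid',atz(*s(186,409),.023),'scene top',atz(*s(186,374),.046),'top',atz(*t(235,384),.046))
print('teal', atz(*s(288,350),.023),atz(*t(233,260),.046))
print('knobs',atz(*t(328,93),.17),atz(*t(686,210),.17),'scene R',atz(*s(628,377),.17))
a=tri(s(512,32),t(422,80));b=tri(s(627,170),t(640,155));print('handle ends',a,b,(a+b)/2,np.linalg.norm(a-b))
for S,T in(((392,466),(402,278)),((527,556),(562,252))): print('bolt',atz(*s(*S),.02),atz(*t(*T),.02),tri(s(*S),t(*T)))
print('bolt3',atz(*t(535,90),.02))
print('tappet',atz(*s(168,225),.026),'plug',atz(*s(330,217),.01))
E
```

```text
spring scene mid [0.4237 0.4107 0.023 ] scene top [0.4268 0.413  0.046 ] top [0.4274 0.4047 0.046 ]
teal [0.4891 0.4074 0.023 ] [0.4909 0.4057 0.046 ]
knobs [0.5597 0.3616 0.17  ] [0.5058 0.1981 0.17  ] scene R [0.5029 0.2041 0.17  ]
handle ends [0.552  0.3267 0.2529] [0.5214 0.2349 0.2542] [0.5367 0.2808 0.2536] 0.09681600559731401
bolt [0.4804 0.3166 0.02  ] [0.483  0.3171 0.02  ] [0.4825 0.3175 0.0175]
bolt [0.4927 0.2344 0.02  ] [0.4966 0.2328 0.02  ] [0.4952 0.2339 0.0185]
bolt3 [0.5826 0.246  0.02  ]
tappet [0.4967 0.521  0.026 ] plug [0.5812 0.4788 0.01  ]
```

```bash
cat >> h.py <<'E'
from scipy.linalg import logm, expm
from workcell import monitor
L=np.array([.5327,.281,.17])
def headR(h,t):  # columns x(beam),y,z
    return R.from_euler('ZY',[h,t]).as_matrix()
def toolR(h,t,sg):
    H=headR(h,t);return np.c_[-H[:,2],sg*H[:,0],-sg*H[:,1]]
def goal(h,t,sg,back=0.):
    M=toolR(h,t,sg);T=np.eye(4);T[:3,:3]=M;T[:3,3]=L+headR(h,t)[:,2]*.08+M[:,0]*(.005-back);return T
def cur():
    s=monitor.observe();T=np.eye(4);T[:3,:3]=R.from_euler('xyz',s['tool_rot']).as_matrix();T[:3,3]=s['position'];return T,s
def rows(A,B,n):
    V=np.real(logm(np.linalg.inv(A)@B));E=expm(V/n)
    return E[:3,3]/.03,R.from_matrix(E[:3,:3]).as_rotvec()/np.radians(6)
E
python3 - <<'E'
from h import *
np.set_printoptions(precision=3,suppress=True)
T,s=cur();print(T)
h0=np.radians(161.6);t0=np.radians(-3)
for sg in(1,-1):
    G=goal(h0,t0,sg,.09);print(sg,G[:3,3],R.from_matrix(T[:3,:3].T@G[:3,:3]).as_rotvec(degrees=True))
    for n in (16,20): print(n,rows(T,G,n))
    p=[ (T@np.linalg.matrix_power(expm(np.real(logm(np.linalg.inv(T)@G))/8),k))[:3,3] for k in range(9)];print(np.array(p))
E
```

```text
[[-0.     0.318  0.948  0.199]
 [-0.001  0.948 -0.318  0.592]
 [-1.    -0.001  0.     0.245]
 [ 0.     0.     0.     1.   ]]
1 [0.541 0.278 0.335] [-90.133   2.32    2.401]
16 (array([-0.214, -0.979,  0.43 ]), array([-0.939,  0.024,  0.025]))
20 (array([-0.172, -0.786,  0.336]), array([-0.751,  0.019,  0.02 ]))
[[0.199 0.592 0.245]
 [0.208 0.529 0.258]
 [0.229 0.468 0.27 ]
 [0.262 0.413 0.282]
 [0.304 0.365 0.293]
 [0.356 0.326 0.304]
 [0.414 0.298 0.315]
 [0.476 0.282 0.325]
 [0.541 0.278 0.335]]
-1 [0.541 0.278 0.335] [89.822  2.399 -2.318]
16 (array([-0.203,  0.329,  1.018]), array([ 0.936,  0.025, -0.024]))
20 (array([-0.163,  0.271,  0.812]), array([ 0.749,  0.02 , -0.019]))
[[0.199 0.592 0.245]
 [0.263 0.588 0.257]
 [0.325 0.572 0.269]
 [0.383 0.544 0.28 ]
 [0.434 0.506 0.291]
 [0.477 0.458 0.302]
 [0.51  0.402 0.313]
 [0.531 0.342 0.324]
 [0.541 0.278 0.335]]
```

Request:
{"name": "arm_command", "arguments": {"delta_pos": [[-0.2,0.27,0.81],[-0.2,0.27,0.81],[-0.2,0.27,0.81],[-0.2,0.27,0.81],[-0.2,0.27,0.81],[-0.2,0.27,0.81],[-0.2,0.27,0.81],[-0.2,0.27,0.81],[-0.2,0.27,0.81],[-0.2,0.27,0.81]], "rotation": [[0.75,0.02,-0.02],[0.75,0.02,-0.02],[0.75,0.02,-0.02],[0.75,0.02,-0.02],[0.75,0.02,-0.02],[0.75,0.02,-0.02],[0.75,0.02,-0.02],[0.75,0.02,-0.02],[0.75,0.02,-0.02],[0.75,0.02,-0.02]], "gripper": 0, "grip_force": 30}}

```text
clock: 1.1
position: [0.4474, 0.4934, 0.3044]
tool_rot: [-1.822, 1.538, -2.987]
force: [0.3, 1.1, 0.2]
grip_width: 0.0427
```

```bash
cat > g.py <<'E'
import sys
from h import *
np.set_printoptions(precision=3,suppress=True)
# usage: g.py heading_deg tilt_deg back n
h,t,b,n=map(float,sys.argv[1:5]);T,s=cur();G=goal(np.radians(h),np.radians(t),-1,b)
print(s['clock'],T[:3,3],'goal',G[:3,3],'w',s['grip_width'],'F',s['force'],'q',s['qpos']);print(*rows(T,G,n))
# head angles implied by a rigid grasp
Z=-T[:3,0];X=-T[:3,1];print('tool-implied heading',np.degrees(np.arctan2(X[1],X[0])),'tilt',np.degrees(np.arcsin(-X[2])))
E
python3 g.py 161.6 -3 0.09 10
```

```text
1.1 [0.447 0.493 0.304] goal [0.541 0.278 0.335] w 0.04273406079398483 F [0.285 1.072 0.19 ] q [-1.037  0.563  0.203  1.394 -0.138  1.222 -0.409]
[-0.116  0.256  0.755] [ 0.693  0.022 -0.016]
tool-implied heading -156.76948617903076 tilt -1.8228029833477501
```

Request:
{"name": "arm_command", "arguments": {"delta_pos": [[-0.12,0.26,0.76],[-0.12,0.26,0.76],[-0.12,0.26,0.76],[-0.12,0.26,0.76],[-0.12,0.26,0.76],[-0.12,0.26,0.76],[-0.12,0.26,0.76],[-0.12,0.26,0.76],[-0.12,0.26,0.76],[-0.12,0.26,0.76]], "rotation": [[0.69,0.02,-0.02],[0.69,0.02,-0.02],[0.69,0.02,-0.02],[0.69,0.02,-0.02],[0.69,0.02,-0.02],[0.69,0.02,-0.02],[0.69,0.02,-0.02],[0.69,0.02,-0.02],[0.69,0.02,-0.02],[0.69,0.02,-0.02]]}}

```text
clock: 2.1
position: [0.5451, 0.2548, 0.3388]
tool_rot: [-1.494, 1.513, 2.832]
force: [-0.4, -0.1, -0.4]
grip_width: 0.0427
```

```bash
python3 g.py 161.6 -3 0.09 2
python3 - <<'E'
from h import *
c=optics.camera_params('wrist');im=optics.grab_frame('wrist');cv2.imwrite('pics/w1.png',im[:,:,::-1]);np.save('w1.npy',c,allow_pickle=True)
r=R.from_euler('xyz',c['rotation']).as_matrix();K=np.array([[c['fx'],0,c['cx']],[0,c['fy'],c['cy']],[0,0,1]])
print(c['origin'],r[:,2])
for p in ([.4265,.409,.023],[.5367,.2808,.25],[.5327,.281,.17],[.552,.3267,.25],[.5214,.2349,.25]):
    print(p,cv2.projectPoints(np.array([p]),cv2.Rodrigues(r.T)[0],-r.T@c['origin'],K,c['dist_coeffs'])[0].ravel())
E
```

```text
2.1 [0.545 0.255 0.339] goal [0.541 0.278 0.335] w 0.042671614078101175 F [-0.367 -0.147 -0.385] q [-0.804  0.456  0.433  1.526 -0.236  1.251 -0.711]
[ 0.078 -0.202 -0.341] [-0.308  0.004  0.026]
tool-implied heading 157.9032534401169 tilt -3.3049179504736985
[0.58426798 0.33131874 0.46645529] [-0.17597965 -0.28782329 -0.94137608]
[0.4265, 0.409, 0.023] [151.81801493  63.88441252]
[0.5367, 0.2808, 0.25] [262.51383981 187.91259596]
[0.5327, 0.281, 0.17] [268.72749634 161.29257835]
[0.552, 0.3267, 0.25] [255.50899115 105.91540773]
[0.5214, 0.2349, 0.25] [268.63665229 259.26108376]
```

View pics/w1.png

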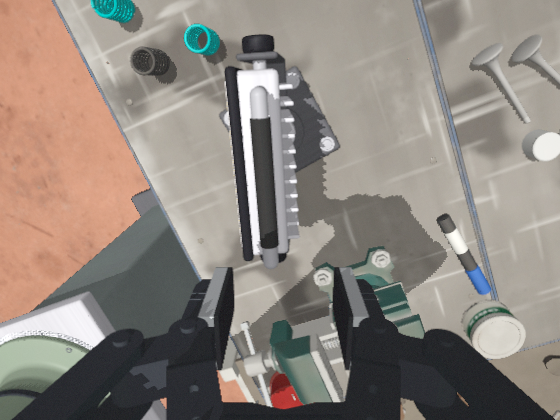

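The wrist view shows the spring at (151,62), against a predicted (152,64). The handle bar runs from (262,118) to (268,245) and agrees to about 2 mm.

Request:
{"name": "arm_command", "arguments": {"delta_pos": [[0.08,-0.2,-0.34],[0.08,-0.2,-0.34]], "rotation": [[-0.31,0,0.03],[-0.31,0,0.03]]}}

```text
clock: 2.35
position: [0.5429, 0.2701, 0.3367]
tool_rot: [-1.554, 1.522, 2.821]
force: [0.9, 0.4, -0.9]
grip_width: 0.0428
```

```bash
python3 g.py 161.6 -3 0.0 5
```

```text
2.35 [0.543 0.27  0.337] goal [0.536 0.28  0.245] w 0.042776425683350494 F [ 0.892  0.368 -0.939] q [-0.821  0.459  0.42   1.522 -0.228  1.24  -0.695]
[ 0.614 -0.031 -0.047] [-0.031  0.    -0.006]
tool-implied heading 160.67484143620968 tilt -2.813985052052473
```

Request:
{"name": "arm_command", "arguments": {"delta_pos": [[0.62,-0.04,-0.05],[0.62,-0.04,-0.05],[0.62,-0.04,-0.05],[0.62,-0.03,-0.05],[0.62,-0.03,-0.05],[0,0,0]], "rotation": [[-0.03,0,0],[-0.03,0,0],[-0.03,0,0],[-0.03,0,0],[-0.03,0,0],[0,0,0]]}}

```text
clock: 2.95
position: [0.5319, 0.2906, 0.2391]
tool_rot: [-1.622, 1.519, 2.786]
force: [-0.7, 0.4, -0.1]
grip_width: 0.0427
```

```bash
python3 g.py 161.6 -3 0.0 1
python3 - <<'E'
import cv2
a=cv2.imread('pics/w1.png')[20:110,80:260];cv2.imwrite('pics/w1c.png',cv2.resize(a,None,fx=4,fy=4,interpolation=2))
E
```

```text
2.95 [0.532 0.291 0.239] goal [0.536 0.28  0.245] w 0.04270275908969276 F [-0.735  0.387 -0.078] q [-0.827  0.543  0.374  1.645 -0.267  1.036 -0.661]
[-0.206  0.242  0.301] [ 0.168 -0.017 -0.004]
tool-implied heading 162.61143713059803 tilt -2.977361482456445
```

View pics/w1c.png

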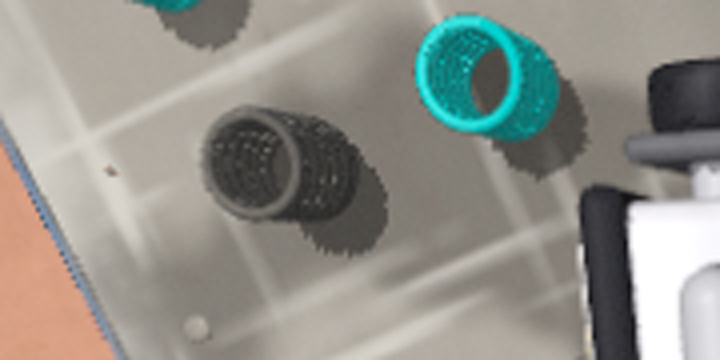

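Request:
{"name": "arm_command", "arguments": {"delta_pos": [[-0.2,0.22,0.3],[0,0,0],[0,0,0]], "rotation": [[0.17,-0.02,0],[0,0,0],[0,0,0]]}}

```text
clock: 3.25
position: [0.5364, 0.2804, 0.247]
tool_rot: [-1.584, 1.52, 2.808]
force: [0.1, 0.3, -0.8]
grip_width: 0.0429
```

```bash
python3 g.py 161.6 -3 0.0 1
python3 - <<'E'
from h import *
c=np.load('w1.npy',allow_pickle=True).item();P['wrist']=c
print('wrist top',atz('wrist',(80+252/4,20+163/4),.046),'mid',atz('wrist',(80+284/4,20+169/4),.023))
print('lamp knob',atz('wrist',(258,45),.17),'teal top',atz('wrist',(80+468/4,20+73/4),.046))
w=('wrist',(143,60.75))
print('tri top',tri(w,s(186,374),t(235,384)),tri(w,s(186,374)))
E
```

```text
3.25 [0.536 0.28  0.247] goal [0.536 0.28  0.245] w 0.042889242679064556 F [ 0.073  0.307 -0.843] q [-0.817  0.535  0.384  1.638 -0.265  1.053 -0.662]
[0.069 0.012 0.021] [ 0.004 -0.006 -0.011]
tool-implied heading 161.62520380375145 tilt -2.934771692977029
wrist top [0.42720106 0.41150535 0.046     ] mid [0.42646068 0.41090617 0.023     ]
lamp knob [0.55916423 0.36431212 0.17      ] teal top [0.49177899 0.40875208 0.046     ]
tri top [0.42692023 0.40862072 0.04961929] [0.42686087 0.41207694 0.04624619]
```

Request:
{"name": "arm_command", "arguments": {"delta_pos": [[0.06,0,0],[0,0,0],[0,0,0],[0,0,0],[0,0,0],[0,0,0]], "rotation": [[0,0,0],[0,0,0],[0,0,0],[0,0,0],[0,0,0],[0,0,0]], "gripper": 1, "grip_force": 30}}

```text
clock: 3.85
position: [0.537, 0.2805, 0.2466]
tool_rot: [-1.623, 1.521, 2.769]
force: [1.4, -0.4, -0.5]
grip_width: 0.0107
```

```bash
sed -i 's/^L=.*/L=np.array([.5325,.282,.17])/' h.py; python3 g.py 129.4 -3 0.0 10
```

```text
3.85 [0.537 0.28  0.247] goal [0.535 0.279 0.245] w 0.010700004474810757 F [ 1.387 -0.45  -0.469] q [-0.816  0.535  0.384  1.639 -0.266  1.049 -0.661]
[ 0.006 -0.003  0.008] [ 0.536  0.025 -0.002]
tool-implied heading 161.59723603340134 tilt -2.8491092963423363
```

Request:
{"name": "arm_command", "arguments": {"delta_pos": [[0,0,0],[0,0,0.01],[0,0,0.01],[0,0,0.01],[0,0,0.01],[0,0,0.01],[0,0,0.01],[0,0,0.01],[0,0,0.01],[0,0,0]], "rotation": [[0.53,0.02,0],[0.53,0.02,0],[0.53,0.02,0],[0.53,0.02,0],[0.53,0.02,0],[0.53,0.02,0],[0.53,0.02,0],[0.53,0.02,0],[0.53,0.02,0],[0,0,0]]}}

```text
clock: 4.85
position: [0.5344, 0.2784, 0.2465]
tool_rot: [-1.445, 1.52, 2.43]
force: [0.4, -1.5, -0.3]
grip_width: 0.0109
```

```bash
python3 g.py 129.4 -3 0.0 1;  python3 g.py 129.4 41.5 0.0 20
```

```text
4.85 [0.534 0.278 0.247] goal [0.535 0.279 0.245] w 0.010898826727522218 F [ 0.37  -1.548 -0.291] q [-0.897  0.545  0.513  1.664 -0.354  1.041 -1.095]
[ 0.055  0.001 -0.029] [ 0.428  0.083 -0.02 ]
tool-implied heading 131.97173713433352 tilt -2.8857436298928953
4.85 [0.534 0.278 0.247] goal [0.501 0.32  0.226] w 0.010898826727522218 F [ 0.37  -1.548 -0.291] q [-0.897  0.545  0.513  1.664 -0.354  1.041 -1.095]
[ 0.004 -0.098 -0.004] [ 0.022 -0.004  0.37 ]
tool-implied heading 131.97173713433352 tilt -2.8857436298928953
```

Request:
{"name": "arm_command", "arguments": {"delta_pos": [[0.05,0,-0.03],[0,0,0]], "rotation": [[0.42,0.04,0],[0,0,0]]}}

```text
clock: 5.05
position: [0.5347, 0.2784, 0.2463]
tool_rot: [-1.472, 1.52, 2.36]
force: [0.5, 0.7, -7.1]
grip_width: 0.0107
```

Request:
{"name": "arm_command", "arguments": {"delta_pos": [[0,-0.1,0],[0,-0.1,0],[0,-0.1,0],[0,-0.1,0],[0,-0.1,0],[0,-0.1,0],[0,-0.1,0],[0,-0.1,0]], "rotation": [[0,0,0.37],[0,0,0.37],[0,0,0.37],[0,0,0.37],[0,0,0.37],[0,0,0.37],[0,0,0.37],[0,0,0.37]]}}

```text
clock: 5.85
position: [0.5203, 0.2953, 0.2449]
tool_rot: [1.55, 1.3, -0.889]
force: [0.9, -2.1, -1.1]
grip_width: 0.0106
```

```bash
python3 g.py 129.4 41.5 0.0 12
```

```text
5.85 [0.52  0.295 0.245] goal [0.501 0.32  0.226] w 0.010561553295465563 F [ 0.867 -2.133 -1.116] q [-1.219  0.574  0.69   1.733 -0.103  0.93  -1.423]
[ 0.006 -0.103 -0.004] [ 0.012 -0.002  0.361]
tool-implied heading 130.32089437403357 tilt 15.499552865768656
```

Request:
{"name": "arm_command", "arguments": {"delta_pos": [[0,-0.1,0],[0,-0.1,0],[0,-0.1,0],[0,-0.1,0],[0,-0.1,0],[0,-0.1,0],[0,-0.1,0],[0,-0.1,0],[0,-0.1,0],[0,0,0]], "rotation": [[0.01,0,0.36],[0.01,0,0.36],[0.01,0,0.36],[0.01,0,0.36],[0.01,0,0.36],[0.01,0,0.36],[0.01,0,0.36],[0.01,0,0.36],[0.01,0,0.36],[0,0,0]]}}

```text
clock: 6.85
position: [0.503, 0.3159, 0.2336]
tool_rot: [1.556, 0.944, -0.874]
force: [-4.2, 1.6, -0.9]
grip_width: 0.0112
```

```bash
python3 g.py 129.4 41.5 0.0 3
```

```text
6.85 [0.503 0.316 0.234] goal [0.501 0.32  0.226] w 0.011175445265173604 F [-4.199  1.617 -0.894] q [-1.518  0.743  0.868  1.772  0.104  0.899 -1.711]
[ 0.033 -0.092 -0.016] [ 0.071 -0.021  0.311]
tool-implied heading 130.9993029359896 tilt 35.88990345743149
```

Request:
{"name": "arm_command", "arguments": {"delta_pos": [[0.03,-0.09,-0.02],[0.03,-0.09,-0.02],[0.03,-0.09,-0.02],[0,0,0]], "rotation": [[0.08,-0.02,0.32],[0.08,-0.02,0.32],[0.08,-0.02,0.32],[0,0,0]]}}

```text
clock: 7.25
position: [0.5006, 0.3225, 0.2287]
tool_rot: [1.576, 0.842, -0.882]
force: [-2.7, -1.3, -3.9]
grip_width: 0.0111
```

```bash
python3 g.py 129.4 41.5 0.0 1
python3 - <<'E'
from h import *
for n,(y0,y1,x0,x1),f in(('scene',(165,325,180,370),3.75),('top',(150,270,220,400),4)):
    im=optics.grab_frame(n)[:,:,::-1];cv2.imwrite(f'pics/{n}1.png',im);cv2.imwrite(f'pics/{n}1c.png',cv2.resize(im[y0:y1,x0:x1],None,fx=f,fy=f,interpolation=2))
E
```

```text
7.25 [0.501 0.323 0.229] goal [0.501 0.32  0.226] w 0.011065017568721055 F [-2.729 -1.327 -3.92 ] q [-1.577  0.822  0.911  1.762  0.131  0.913 -1.795]
[ 0.103 -0.009  0.036] [-0.046 -0.007 -0.046]
tool-implied heading 129.02963478613162 tilt 41.77526889052129
```

View pics/scene1c.png

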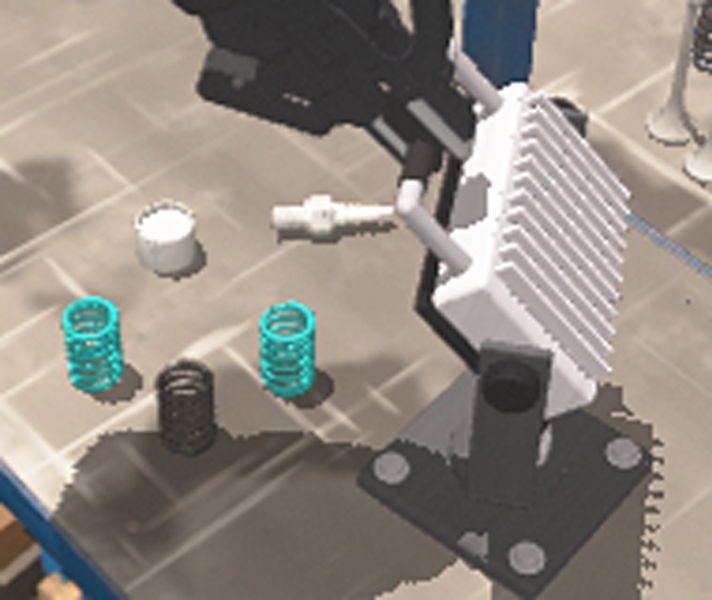

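The lamp now faces the spring, which is undisturbed at crop (186,405), as are the tappet and plug. I'll release, back off and check.

Request:
{"name": "arm_command", "arguments": {"delta_pos": [[0,0,0],[0,0,0],[0,0,0],[0,0,0],[0,0,0]], "rotation": [[0,0,0],[0,0,0],[0,0,0],[0,0,0],[0,0,0]], "gripper": 0}}

```text
clock: 7.85
position: [0.5016, 0.3217, 0.229]
tool_rot: [1.578, 0.844, -0.882]
force: [0.0, -0.3, 0.3]
grip_width: 0.043
```

Request:
{"name": "arm_command", "arguments": {"delta_pos": [[-0.3,0,0],[-0.6,0,0],[-0.6,0,0],[-0.6,0,0],[-0.6,0,0],[-0.6,0,0],[-0.6,0,0],[-0.6,0,0],[-0.6,0,0],[0,0,0]], "rotation": [[0,0,0],[0,0,0],[0,0,0],[0,0,0],[0,0,0],[0,0,0],[0,0,0],[0,0,0],[0,0,0],[0,0,0]]}}

```text
clock: 8.85
position: [0.4322, 0.4055, 0.352]
tool_rot: [1.58, 0.845, -0.88]
force: [0.4, -0.2, -0.9]
grip_width: 0.043
```

```bash
python3 g.py 129.4 41.5 0.0 1
python3 - <<'E'
from h import *
for n,(y0,y1,x0,x1),f in(('scene',(165,325,180,370),3.75),('top',(150,270,240,420),4)):
    im=optics.grab_frame(n)[:,:,::-1];cv2.imwrite(f'pics/{n}2c.png',cv2.resize(im[y0:y1,x0:x1],None,fx=f,fy=f,interpolation=2))
np.save('w2.npy',optics.camera_params('wrist'),allow_pickle=True)
im=optics.grab_frame('wrist')[:,:,::-1];cv2.imwrite('pics/w2.png',im)
E
```

```text
8.85 [0.432 0.405 0.352] goal [0.501 0.32  0.226] w 0.04297398911122112 F [ 0.385 -0.2   -0.866] q [-1.739  0.72   0.972  1.558  0.142  1.271 -1.803]
[ 5.558 -0.054  0.041] [-0.062 -0.02  -0.01 ]
tool-implied heading 128.89988854440224 tilt 41.556239741112485
```

View pics/scene2c.png

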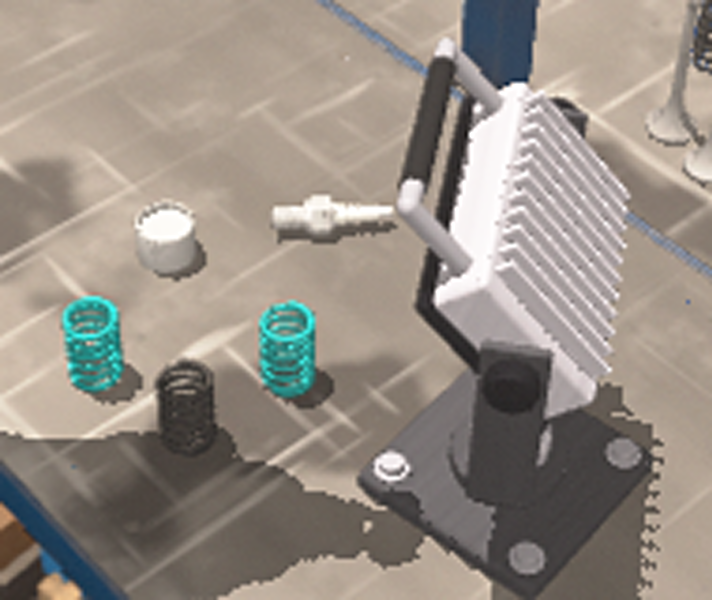

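View pics/w2.png

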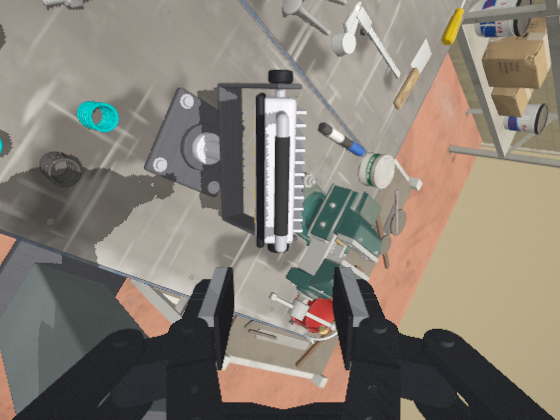

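Run:
```python
import cv2,numpy as np
a=cv2.resize(cv2.imread('pics/w2.png')[60:260,205:335],None,fx=3,fy=3,interpolation=2)
b=cv2.imread('pics/top2c.png')[0:440,200:600]
c=np.zeros((600,800,3),np.uint8);c[:,:390]=a;c[:440,400:]=b;cv2.imwrite('pics/comp.png',c)
```

```text
(no output)
```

View pics/comp.png

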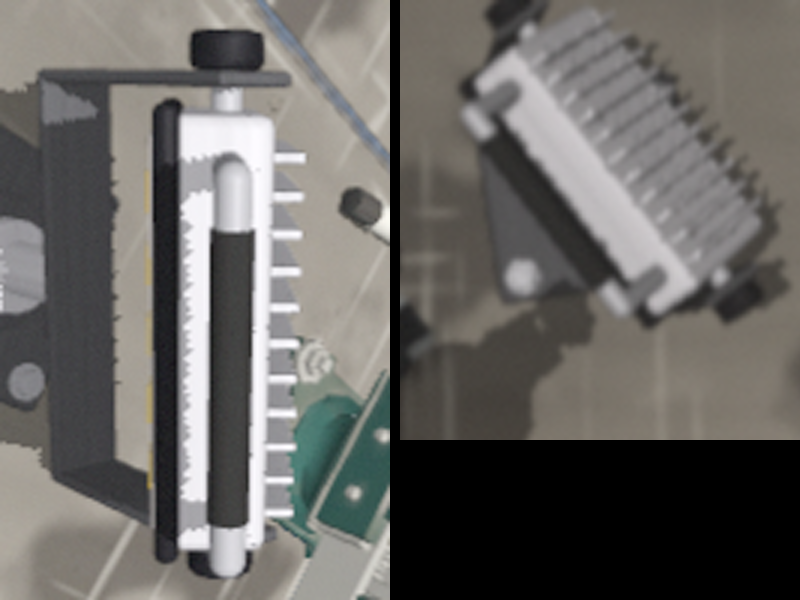

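```bash
cat > fit.py <<'E'
from h import *
from scipy.optimize import least_squares
P['wrist']=np.load('w2.npy',allow_pickle=True).item()
w=lambda x,y:('wrist',(205+x/3,60+y/3)); t2=lambda x,y:('top',(290+(x-400)/4,150+y/4))
def proj(n,p):
    c=P[n];r=R.from_euler('xyz',c['rotation']).as_matrix();K=np.array([[c['fx'],0,c['cx']],[0,c['fy'],c['cy']],[0,0,1]])
    return cv2.projectPoints(p[None],cv2.Rodrigues(r.T)[0],-r.T@c['origin'],K,c['dist_coeffs'])[0].ravel()
obs=[(w(232,230),-1,0,.08),(w(229,527),1,0,.08),(w(227,50),-1,1,0),(w(220,562),1,1,0),
 (s(446,48),-1,2,.08),(s(409,194),1,2,.08),(s(512,388),1,3,0),
 (t2(478,118),-1,2,.08),(t2(618,298),1,2,.08),(t2(515,10),-1,1,0),(t2(740,298),1,1,0)]
pr=np.array([.04,.083,.052,.091])
def pts(v,k,sg,i,z):
    C=np.array([v[0],v[1],.17]);return C+headR(v[2],v[3])@np.array([0,sg*v[4+i],z])
def f(v,use=None):
    e=[]
    for (n,p),sg,i,z in obs:
        if use is None or n in use: e+=list(proj(n,pts(v,0,sg,i,z))-p)
    return np.r_[e,(v[4:]-pr)/.004]
sp=np.array([.4265,.4105,.023])
for use in(None,('wrist','scene'),('scene','top'),('wrist','top')):
    q=least_squares(f,np.r_[.5325,.282,2.25,.72,pr],args=(use,),loss='soft_l1');v=q.x
    b=headR(v[2],v[3])[:,0];C=np.array([v[0],v[1],.17]);d=sp-C;m=d-b*(d@b)
    print(use,v[:2].round(4),np.degrees(v[2:4]).round(2),v[4:].round(3),'cost',round(q.cost,1),'miss mm',(m*1000).round(1),'want',round(np.degrees(np.arctan2(d[1],d[0])),1),round(np.degrees(np.arctan2(.147,np.hypot(*d[:2]))),1))
    if use is None: print(f(v)[:22].reshape(-1,2).round(1))
E
python3 fit.py
```

```text
None [0.5307 0.2832] [127.48  39.55] [0.041 0.086 0.049 0.087] cost 10.0 miss mm [-0.8 -7.6 -6.7] want 129.3 41.8
[[ 0.8  0. ]
 [-0.  -0. ]
 [ 0.3  0.1]
 [-0.1 -1.1]
 [ 0.7  1.3]
 [ 0.9  2. ]
 [ 0.3  0.5]
 [-1.3  0.9]
 [-1.1  1.3]
 [-2.7 -0.4]
 [-1.   1.8]]
('wrist', 'scene') [0.5303 0.2839] [127.44  39.38] [0.041 0.086 0.049 0.087] cost 3.6 miss mm [-0.5 -8.2 -7.6] want 129.3 41.9
('scene', 'top') [0.5315 0.2825] [126.74  39.1 ] [0.04  0.083 0.049 0.087] cost 6.6 miss mm [-2.4 -9.5 -7.6] want 129.4 41.6
('wrist', 'top') [0.5311 0.2823] [127.61  40.05] [0.041 0.086 0.049 0.091] cost 6.4 miss mm [-1.3 -5.9 -4.7] want 129.2 41.6
```

Vision from all cameras puts the heading about 1.5° low and the tilt about 2° low, a miss of 7–10 mm. I'll regrasp and trim.

```bash
sed -i 's/^L=.*/L=np.array([.531,.283,.17])/' h.py; python3 g.py 128.3 39.9 0.0 8
```

```text
9.0 [0.433 0.403 0.35 ] goal [0.501 0.321 0.228] w 0.04261386629054751 F [ 0.554  0.249 -0.214] q [-1.737  0.722  0.972  1.562  0.142  1.268 -1.803]
[ 0.679  0.003 -0.006] [ 0.009 -0.013 -0.036]
tool-implied heading 128.8632406174724 tilt 41.628245428458406
```

Request:
{"name": "arm_command", "arguments": {"delta_pos": [[0.66,0,0],[0.66,0,0],[0.66,0,0],[0.66,0,0],[0.66,0,0],[0.66,0,0],[0.66,0,0],[0.5,0,0],[0,0,0]], "rotation": [[0,0,-0.03],[0,0,-0.03],[0,0,-0.03],[0,0,-0.03],[0,0,-0.03],[0,0,-0.03],[0,0,-0.03],[0,0,-0.03],[0,0,0]]}}

```text
clock: 9.9
position: [0.4994, 0.314, 0.2256]
tool_rot: [1.566, 0.867, -0.901]
force: [1.1, 0.5, -0.1]
grip_width: 0.0425
```

```bash
python3 g.py 128.3 39.9 0.0 1
```

```text
9.9 [0.499 0.314 0.226] goal [0.501 0.321 0.228] w 0.04252980878002292 F [ 1.072  0.463 -0.147] q [-1.56   0.807  0.903  1.774  0.118  0.907 -1.78 ]
[-0.14  -0.063 -0.188] [ 0.055 -0.007 -0.066]
tool-implied heading 128.7290580305995 tilt 40.29665792752929
```

Close, then trim to tool heading 130.4°, tilt 41.7°.

Request:
{"name": "arm_command", "arguments": {"delta_pos": [[-0.14,-0.06,-0.19],[0,0,0],[0,0,0]], "rotation": [[0.05,0,-0.06],[0,0,0],[0,0,0]]}}

```text
clock: 10.2
position: [0.5013, 0.3217, 0.2284]
tool_rot: [1.572, 0.874, -0.901]
force: [0.6, 0.4, -0.4]
grip_width: 0.0429
```

Request:
{"name": "arm_command", "arguments": {"delta_pos": [[0,0,0],[0,0,0],[0,0,0],[0,0,0],[0,0,0],[0,0,0]], "rotation": [[0,0,0],[0,0,0],[0,0,0],[0,0,0],[0,0,0],[0,0,0]], "gripper": 1, "grip_force": 40}}

```text
clock: 10.8
position: [0.501, 0.3227, 0.2291]
tool_rot: [1.574, 0.875, -0.898]
force: [0.4, -0.9, -0.7]
grip_width: 0.011
```

```bash
python3 g.py 130.4 41.7 0.0 1
```

```text
10.8 [0.501 0.323 0.229] goal [0.499 0.321 0.226] w 0.010986283429805503 F [ 0.436 -0.933 -0.732] q [-1.557  0.807  0.899  1.752  0.11   0.925 -1.779]
[ 0.076 -0.07   0.097] [-0.266  0.204  0.301]
tool-implied heading 128.2958006478079 tilt 39.88942814179493
```

Request:
{"name": "arm_command", "arguments": {"delta_pos": [[0,-0.04,0.03],[0,-0.04,0.03],[0,0,0],[0,0,0]], "rotation": [[-0.14,0.1,0.16],[-0.14,0.1,0.16],[0,0,0],[0,0,0]]}}

```text
clock: 11.2
position: [0.4983, 0.3228, 0.2276]
tool_rot: [1.568, 0.837, -0.863]
force: [2.6, -1.2, -0.7]
grip_width: 0.0107
```

```bash
python3 g.py 130.4 41.7 0.0 1
```

```text
11.2 [0.498 0.323 0.228] goal [0.499 0.321 0.226] w 0.0107368944442776 F [ 2.581 -1.172 -0.734] q [-1.589  0.82   0.913  1.776  0.141  0.896 -1.786]
[0.074 0.005 0.032] [ 0.043 -0.016 -0.056]
tool-implied heading 130.74380049154283 tilt 42.03439074622869
```

Within 0.4°. Release, retreat further and to the side of the view, then check again.

Request:
{"name": "arm_command", "arguments": {"delta_pos": [[0,0,0],[0,0,0],[0,0,0],[0,0,0],[0,0,0]], "rotation": [[0,0,0],[0,0,0],[0,0,0],[0,0,0],[0,0,0]], "gripper": 0}}

```text
clock: 11.7
position: [0.4981, 0.3232, 0.2275]
tool_rot: [1.568, 0.838, -0.863]
force: [0.3, -0.3, 0.9]
grip_width: 0.0426
```

Request:
{"name": "arm_command", "arguments": {"delta_pos": [[-0.3,0,0],[-0.6,0,0],[-0.6,0,0],[-0.6,0,0],[-0.6,0,0],[-0.6,0,0],[-0.6,0,0],[-0.6,0,0],[-0.6,0,0],[0,0,0]], "rotation": [[0,0,0],[0,0,0],[0,0,0],[0,0,0],[0,0,0],[0,0,0],[0,0,0],[0,0,0],[0,0,0],[0,0,0]]}}

```text
clock: 12.7
position: [0.4264, 0.4064, 0.3498]
tool_rot: [1.569, 0.84, -0.862]
force: [-0.9, -0.8, -0.6]
grip_width: 0.0426
```

```bash
python3 g.py 130.4 41.7 0.0 1
python3 - <<'E'
from h import *
np.save('w2.npy',optics.camera_params('wrist'),allow_pickle=True)
w=optics.grab_frame('wrist')[:,:,::-1]
g={n:optics.grab_frame(n)[:,:,::-1] for n in('scene','top')}
for n in g: cv2.imwrite(f'pics/{n}3.png',g[n])
cv2.imwrite('pics/w3.png',w)
c=np.zeros((600,800,3),np.uint8)
c[:,:390]=cv2.resize(w[60:260,205:335],None,fx=3,fy=3,interpolation=2)
c[:330,400:]=cv2.resize(g['top'][145:228,310:410],(400,332),interpolation=2)[:330]
c[340:600,400:]=cv2.resize(g['scene'][170:300,180:380],(400,260),interpolation=2)
cv2.imwrite('pics/comp3.png',c)
E
```

```text
12.7 [0.426 0.406 0.35 ] goal [0.499 0.321 0.226] w 0.042645701000622545 F [-0.851 -0.783 -0.596] q [-1.759  0.717  0.975  1.576  0.151  1.256 -1.796]
[5.562 0.022 0.025] [ 0.041 -0.026 -0.028]
tool-implied heading 130.73060741556122 tilt 41.86801398944363
```

View pics/comp3.png

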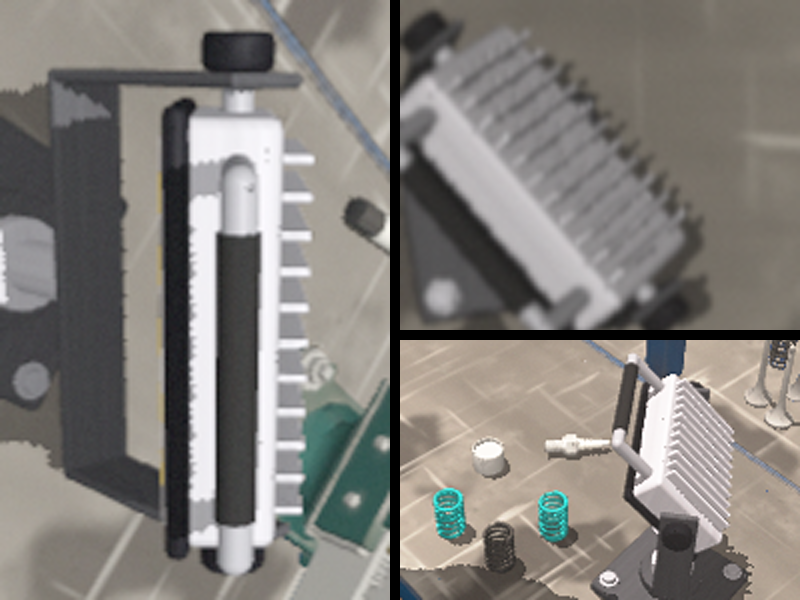

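```bash
sed -e 's/^obs=.*/S=lambda x,y:("scene",(180+(x-400)\/2,170+(y-340)\/2))\nobs=[(w(238,234),-1,0,.08),(w(236,524),1,0,.08),(w(238,50),-1,1,0),(w(233,558),1,1,0),/' -e 's/^ (s(446.*/ (S(632,360),-1,2,.08),(S(618.5,439),1,2,.08),(S(677,537),1,3,0)]/' -e '/^ (t2/d' -e "s/^for use in.*/for use in(None,('wrist',)):/" -e 's/\[:22\]/[:14]/' fit.py > fit3.py; python3 fit3.py
```

```text
None [0.5303 0.2839] [129.76  41.28] [0.04  0.087 0.049 0.086] cost 2.5 miss mm [ 1.9 -0.5 -1.8] want 129.3 41.9
[[ 0.3  0.1]
 [-0.4  0.1]
 [-0.3 -0.3]
 [-0.8 -0.7]
 [ 0.7  0.3]
 [ 0.1  0.6]
 [ 0.2  0.4]]
('wrist',) [0.5306 0.2832] [129.85  41.62] [0.041 0.087 0.052 0.091] cost 0.8 miss mm [ 1.6  0.7 -0.5] want 129.3 41.8
```

```bash
python3 -c "
from workcell import bot;print(bot.job_done())"
```

```text
the job is handed in; nothing more can be done
None
```

The lamp is aimed at the lone dark valve spring and released, and I handed the job in at about 13 s on the robot's clock. I gripped the lamp's carrying bar, swivelled first, then tipped the head down.

- **First result:** after the first release, the camera fit showed the beam missing the middle of the spring by about 7–10 mm. I gripped the bar again, trimmed both angles and let go.
- **Final aim:** the last camera fit gives a heading of about 129.8° (wanted 129.3°) and a tilt of 41.3–41.6° (wanted 41.8°). That puts the beam centre about 2–3 mm from the middle of the spring.
- **Disagreement:** the gripper's own pose gives a heading of 130.7°, about 1° more than the cameras. If that is right, the miss is about 4–5 mm.
- **Surroundings:** in the last picture the spring, the tappet, the plug and the two turquoise look-alikes looked unmoved. The gripper is open and about 17 cm clear of the lamp.
- **Forces:** the highest wrist force I read was about 7 N.

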